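Let down a ratchet hold-down arm in the turning shop

ROBOT

A 6-joint arm with a two-finger parallel gripper is mounted at the origin on the work surface. World frame = base frame: x ahead of the robot, y to its left, z up, the work surface at z = 0. Lengths are in mm, angles in rad, forces in N, time in s.
With the tool pointing down it reaches from about 300 to 875 mm from the base axis. Payload 6.4 kg.
Tool frame: the origin (TCP) lies at the very end of the fingers, on their centre line; the grasp point (between the pads) lies behind it (r.tcp_to_grasp is the z of the grasp point in the tool frame, in mm); z points along the fingers, y is the direction in which the jaws open and shut (so a half turn about z gives the same grasp; the last joint's range is limited). The gripper opens to 85 mm and grips with 20 to 120 N. Pads are 22 mm wide; open, the fingers measure 114 mm over their backs; the gripper's body (76 mm by 85 mm) begins 54 mm behind the grasp point. The pads swing forward as they close: fully open they stand 13 mm farther back than shut.
Start: joints at [-1.411, 0.181, 1.607, -0, 1.354, -0.206], TCP at [205.692, -536.965, 231.288] pointing down, gripper open.
Joint ranges: [-2.99, 2.99], [-0.89, 2.07], [0.3, 2.58], [-1.14, 4.28], [0, 2.63], [-3.12, 3.12]. Speed limits (rad/s): [2.57, 2.57, 3.01, 3.14, 3.14, 3.14].

INTERFACE

Orientations are given as a rotation vector (axis times angle).
In Python, from bench import r, optics, job gives the robot as it stands.
- The arm moves only by the shell command python3 -m pendant 'ROWS' [FORCE]. ROWS is JSON, a list that holds one entry, the list of rows, each a list of 5 numbers: the closure, from 0 (fully open) to 1 (shut), then the shift along the tool's x, y, z in mm, then the turn about the tool's z in rad. A call has 1 to 10 rows; each row shifts and turns the commanded pose from where the row before left it, along the tool's axes as they then stand; what a row does not reach is not made up. A row lasts 1/8 s, in which the tool goes at most 62.5 mm and 10.7 degrees, less where a joint would pass 70% of its speed; a pose out of reach is approached as far as the arm can. A call with a gripper value outside its range is refused whole. The fingers move at their own pace and stop on an object; FORCE is the grip in N (left out, the last holds). Time passes only in rows, so rows that do not move let the fingers close. It gives the time, the measured TCP pose, the force and the opening at its end, in the units of the state.
- r.get_obs(): the state, without advancing time (a new reading comes with each control period).
- optics.grab_frame(name): name is "side" or "top" or "wrist"; returns a dict with "image" (480x640x3 uint8, blue, green, red), "range_z" (480x640 float32, mm along the optical axis (not along the pixel's ray), 0 where there is no reading), "vfov" (degrees; the focal length in pixels is half the picture's height over the tangent of half this angle, whatever the lens; pixels are square), "cx", "cy" (the principal point, pixels), "k1" (the pictures are not rectified: a ray, as slopes to the right and down, at radius r is drawn at 1 + k1 r^2 times it, then the intrinsics apply), "camera_from_world" (4x4, takes a point from world to camera coordinates); the wrist camera has in their place "hand_eye" (4x4, takes a point from camera to tool coordinates, whose origin is the TCP and whose axes are the flange's). Camera axes: x right, y up, looking along -z (the intrinsics and any distortion apply to the point x, -y, -z); pixel columns grow to the right and rows downward; lengths in mm; the calibration is good to about 2 mm. A picture is of the moment at which its call begins: read the wrist's pose just before it.
- job.sign_off(): hands the job in, once; it reports no verdict.
The state is a dict: "t": time; "joint_positions": joint angles; "joint_vel": joint speeds; "effort": joint torques, N m; "tcp_pos": TCP position; "orientation": TCP orientation; "wrist_force": force on the tool from outside, world axes, zero at the start; "wrist_torque": the same for the moment, N m; "gripper_width": finger opening in mm.
Only numpy, scipy, OpenCV 4.12 (cv2) and the standard library are available. Lean on these libraries where they do the work, as an engineer would, in place of code of your own. Each camera call takes 0.05 s, during which the arm holds its last target. There are 200 camera calls.

TASK

The hold-down arm of the little bench press is propped up by its ratchet. With the fingertips, press the tail of the ratchet pawl down until the pawl tips over and stays clear of the teeth, and only then push the arm all the way down until its foot rests on the wooden blank. Only press and push: lift nothing, leave the pawl tipped free, and leave the blank and the other things on the bench where they are.

Things in the scene. Friction and masses are not known exactly. Their poses are not given: they have to be found in the camera images.
- press: The fixed press: a green cast base plate 390 x 120 x 18 mm bolted to the bench, with two pairs of upright side plates (6 mm thick, outer faces 24 mm either side of the middle) that carry the arm hinge and the pawl hinge. Origin: on the bench, straight under the arm hinge. Its x axis is level and points from the hinge along the arm towards the arm's free end, z up, y across. The plate reaches from x = -155 to +235 mm. All of the mechanism moves in the middle plane y = 0.
- holdarm_hinge (a point): Arm hinge axis (along the press's y), 110 mm above the bench, fixed. The arm's toothed disc (50 mm radius over the teeth, 12 mm thick) turns about it; the teeth lie on its upper edge, under the pawl's nose.
- holdarm (a joint): Arm angle in rad: 0 = level, foot flat on the blank; positive = raised. Starts between 0.5 and 0.85. Stiff hinge that stays where it is left: at the free end about 2 to 5 N pushes it down. While the pawl is in the teeth (0.2 rad apart) the arm goes down only to the next tooth and then locks. On the blank it stops hard.
- holdarm_push (a point): Middle of the top face of the push plate at the arm's free end (flat steel plate 44 mm along the arm x 40 mm wide), 180 mm from the arm hinge along the arm and 9 mm above the arm's centre line; it tilts and moves with the arm. The steel arm is 24 mm wide, 14 mm thick and ends 202 mm from the hinge. With the arm level this point is 119 mm above the bench.
- holdarm_foot (a point): Centre of the underside of the arm's round rubber foot (44 mm diameter, 145 mm from the arm hinge, 37 mm below the arm's centre line).
- pawl_hinge (a point): Pawl hinge axis (along the press's y), 85 mm behind the arm hinge (press x = -85 mm), 150 mm above the bench, fixed.
- pawl (a joint): Pawl angle in rad: 0 to 0.1 = nose down in the teeth, growing as the tail goes down and the nose rises; 0.5 = stop, tipped free. The steel pawl is a see-saw with a round counterweight (34 mm diameter, 36 mm long) above its hinge, its top about 205 mm above the bench: it falls to whichever side of about 0.25 it is on and stays there. Less than 1 N on the tail tips it; at the stop it is hard.
- pawl_tail (a point): Middle of the top face of the tail pad of the pawl (34 mm along x 28 mm wide, 6 mm thick), on the side of the pawl hinge away from the arm: 77 mm behind and 38 mm above the pawl hinge at pawl angle 0; at the stop (0.5) it is 86 mm behind and 4 mm below it. It moves with the pawl.
- blank_top (a point): Centre of the top face of the loose wooden blank, a turned beech disc 90 mm in diameter and 55 mm high that stands on the base plate under the foot; its top is 73 mm above the bench.
- glue: Bystander: white plastic bottle, 52 mm in diameter, 130 mm high, loose, standing on the bench. Origin: centre of its underside.
- mallet: Bystander: small wooden hammer lying on the bench beside the press, about 260 mm long, head 80 mm across, loose. Origin: under the middle of its length, x along the handle towards the head.
- finial: Bystander: turned wooden finial, 56 mm in diameter at the foot, 74 mm high, loose, standing on the bench. Origin: centre of its underside.
Mind the look-alikes: they are no part of the job. What is shaped like the part that bears blank_top but grey or pink is not meant.

How it is judged:
By the outcome, as a careful person would: the job done as asked, in the order asked, and still so for the second after the job is handed in, with the robot touching nothing.
It also fails if it takes over 38 s, if anything falls off the work surface, if the arm or the gripper's body presses on something with over 40 N, if the wrist force passes 120 N, or if a joint passes its speed limit or range.

## Working session

There is one attempt and no reset: what is moved stays moved. The work goes in short steps, Python scripts to look and compute and a shell command to move; the robot and the scene stay as the last step left them, time stands still between calls to the robot, and variables do not carry over. Pictures are saved under pics/ and viewed, about 8 in all and at most 12, crops included, and the job is handed in when it is done.

```bash
mkdir -p pics; ls
cat > h.py <<'E'
import numpy as np, cv2
from bench import r, optics, job
from scipy.spatial.transform import Rotation as R
def grab(n):
    o=r.get_obs(); f=optics.grab_frame(n); f['obs']=o
    if n=='wrist':
        T=np.eye(4);T[:3,:3]=R.from_rotvec(o['orientation']).as_matrix();T[:3,3]=o['tcp_pos']
        f['wc']=T@np.array(f['hand_eye'])
    else: f['wc']=np.linalg.inv(np.array(f['camera_from_world']))
    return f
def cloud(f):
    h,w=f['range_z'].shape; F=h/2/np.tan(np.radians(f['vfov'])/2)
    K=np.array([[F,0,f['cx']],[0,F,f['cy']],[0,0,1.]])
    u,v=np.meshgrid(np.arange(w),np.arange(h))
    p=cv2.undistortPoints(np.stack([u,v],-1).reshape(-1,1,2).astype(np.float64),K,np.array([f['k1'],0,0,0.]))[:,0]
    z=f['range_z'].reshape(-1)
    P=np.stack([p[:,0]*z,-p[:,1]*z,-z],1)
    P=P@f['wc'][:3,:3].T+f['wc'][:3,3]; P[z==0]=np.nan
    return P.reshape(h,w,3)
E
python3 - <<'E'
from h import *
for n in ('top','side'):
    f=grab(n); cv2.imwrite(f'pics/{n}0.png',f['image']); np.save(f'pics/{n}0.npy',cloud(f)); print(n,f['wc'].round(2).tolist(),f['k1'])
print(r.get_obs(), r.tcp_to_grasp)
E
```

```text
pics
top [[-0.02, 0.99, -0.16, 427.6], [-1.0, -0.02, -0.0, 95.34], [-0.0, 0.16, 0.99, 922.64], [0.0, 0.0, 0.0, 1.0]] 0.014137684189263327
side [[-0.94, 0.21, -0.27, 320.46], [-0.34, -0.61, 0.72, 690.33], [-0.02, 0.77, 0.64, 699.52], [0.0, 0.0, 0.0, 1.0]] 0.01648439886132673
{'t': 0.1, 'joint_positions': array([-1.41130161e+00,  1.81479644e-01,  1.60789803e+00,  1.49403317e-05,
        1.35380063e+00, -2.06282562e-01]), 'joint_vel': array([-4.14332696e-06, -1.42648556e-03, -2.21962479e-03,  9.01412556e-04,
        2.39821535e-03,  1.08432948e-03]), 'effort': array([ 1.80986149e-06, -4.45875227e+01, -3.52239239e+01, -1.47700225e-04,
        4.13517613e-03,  3.63298614e-05]), 'tcp_pos': array([ 205.61367097, -536.45411797,  230.47181585]), 'orientation': array([-3.08764102e+00, -5.71070721e-01, -8.11292714e-05]), 'wrist_force': array([ 0.60449622, -0.25951019, -0.27300209]), 'wrist_torque': array([-0.00576927, -0.01372596, -0.01122646]), 'gripper_width': 85.32126410570433} -18.700000000000003
```

View pics/top0.png

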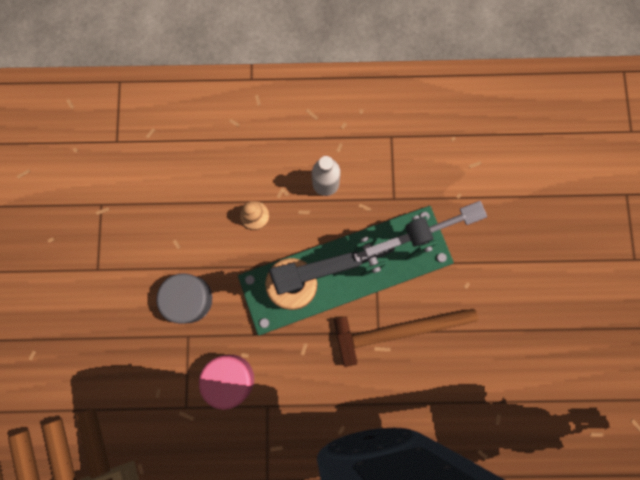

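View pics/side0.png

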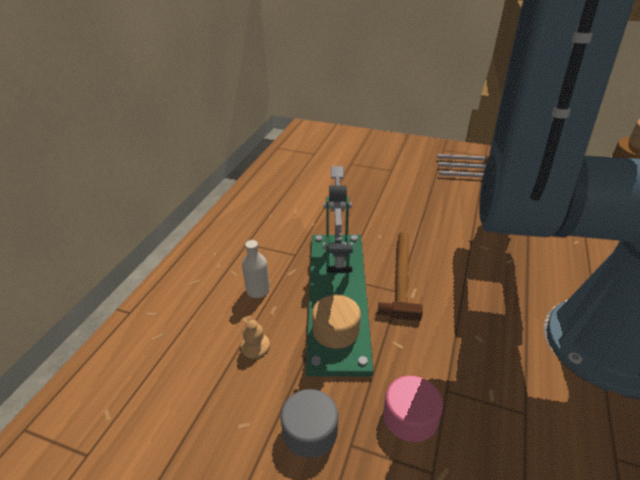

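The top view shows the tail pad at about (475,212), the counterweight at (420,231), the push plate at (287,277) and the green plate corners at (240,282), (430,207), (452,262) and (258,333). The wooden blank is under the foot. The grey and pink discs are decoys.

Run:
```python
from h import *
P=np.load('pics/top0.npy'); im=cv2.imread('pics/top0.png')
def m(u,v,k=2): return np.nanmedian(P[v-k:v+k+1,u-k:u+k+1].reshape(-1,3),0).round(1)
for n,u,v in [('tail',475,212),('cw',420,231),('push',287,277),('blank',300,300),('glue',325,162),('finial',254,212)]: print(n,m(u,v))
hsv=cv2.cvtColor(im,cv2.COLOR_BGR2HSV)
g=(hsv[...,0]>60)&(hsv[...,0]<95)&(hsv[...,1]>100)&(abs(P[...,2]-18)<6)
q=P[g]; print(g.sum(), q[:,2].mean())
# silhouettes: rect of green + add hull
rect=cv2.minAreaRect(q[:,:2].astype(np.float32)); print(rect); print(cv2.boxPoints(rect).round(1).tolist())
# top surfaces
for (u0,u1,v0,v1,a,b,n) in [(455,495,195,230,150,210,'tail'),(265,310,260,295,150,300,'push'),(405,435,215,245,190,220,'cw')]:
    s=P[v0:v1,u0:u1].reshape(-1,3); s=s[(s[:,2]>a)&(s[:,2]<b)]
    print(n,len(s),s.mean(0).round(1),s.min(0).round(1),s.max(0).round(1))
```

```text
tail [ 588.6 -140.2  186.3]
cw [557.1 -50.  203.9]
push [490.  148.7 224.1]
blank [463.1 137.8  71.4]
glue [693.   90.  128.9]
finial [624.2 220.8  56.2]
6035 16.79106385001942
((521.9608764648438, 55.68544006347656), (113.86091613769531, 382.8379821777344), 19.071969985961914)
[[405.6000061035156, 218.0], [530.7000122070312, -143.8000030517578], [638.2999877929688, -106.5999984741211], [513.2000122070312, 255.1999969482422]]
tail 462 [ 587.5 -134.5  185.2] [ 570.8 -156.5  175.3] [ 606.1 -109.7  192.7]
push 997 [489.9 145.  217.9] [465.4 117.5 161. ] [513.3 173.8 238.4]
cw 505 [558.  -49.9 200.2] [538.4 -71.2 190. ] [579.9 -31.6 206.9]
```

```bash
python3 -m pendant '[[[1,0,0,-30,0],[1,50,-23.5,0,0],[1,50,-23.5,0,0],[1,50,-23.5,0,0],[1,50,-23.5,0,0],[1,50,-23.5,0,0],[1,50,-23.5,0,0],[1,50,-23.5,0,0],[1,50,-23.5,0,0],[1,50,-23.5,0,0]]]' 40
```

```text
t: 1.35
tcp_pos: [551.2, -176.9, 260.9]
orientation: [-3.089, -0.571, 0.001]
wrist_force: [1.2, -0.6, 0.2]
gripper_width: -0.5
```

```bash
python3 -m pendant '[[[1,25,-12,0,0],[1,25,-12,10,0],[1,0,0,25,0],[1,0,0,15,0],[1,0,0,0,0]]]'
python3 - <<'E'
from h import *
a=[]
for n in ('top','wrist'):
    f=grab(n); np.save(f'pics/{n}1.npy',cloud(f)); a.append(cv2.resize(f['image'],(560,420)) if n=='wrist' else cv2.resize(f['image'][160:310,380:580],(560,420)))
cv2.imwrite('pics/c1.png',cv2.resize(np.vstack(a),(400,600)) if 0 else cv2.resize(np.hstack(a),(800,300)))
o=r.get_obs();print(o['tcp_pos'],o['wrist_force'])
E
```

```text
t: 1.98
tcp_pos: [587.2, -138.0, 209.5]
orientation: [-3.087, -0.57, 0.005]
wrist_force: [-0.6, 0.6, -0.5]
gripper_width: -0.2
[ 588.44869574 -138.70311231  211.82046247] [-0.97195743  0.06239922  0.80689525]
```

View pics/c1.png

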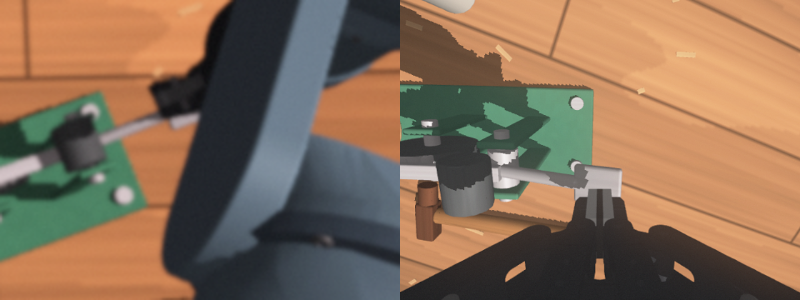

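The wrist view shows the closed fingertips at (600,200) and the tail pad just beyond them at about (600,180). I'll measure the pad centre from close by.

Run:
```python
from h import *
P=np.load('pics/wrist1.npy')
# pad region in the 640x480 image: u=(x-400)*1.6, v=y*1.6
s=P[262:318,275:360]; 
for v in range(262,322,8): print(v,[tuple(s[v-262,u].round(0)) for u in range(5,85,16)] if v<318 else '')
q=s.reshape(-1,3); q=q[(q[:,2]>172)&(q[:,2]<200)]
d=np.array([-.327,.945]); o=np.array([535.1,17.9])
x=(q[:,:2]-o)@d; y=(q[:,:2]-o)@np.array([-.945,-.327])
print(len(q),q.mean(0),np.percentile(x,[1,50,99]),np.percentile(y,[1,50,99]))
t=np.array([588.4,-138.7])-o; print(t@d, t@np.array([-.945,-.327]))
```

```text
262 [(np.float64(542.0), np.float64(-120.0), np.float64(24.0)), (np.float64(544.0), np.float64(-133.0), np.float64(18.0)), (np.float64(544.0), np.float64(-148.0), np.float64(-0.0)), (np.float64(549.0), np.float64(-161.0), np.float64(-0.0)), (np.float64(554.0), np.float64(-175.0), np.float64(-1.0))]
270 [(np.float64(593.0), np.float64(-118.0), np.float64(184.0)), (np.float64(596.0), np.float64(-124.0), np.float64(186.0)), (np.float64(599.0), np.float64(-130.0), np.float64(187.0)), (np.float64(602.0), np.float64(-137.0), np.float64(188.0)), (np.float64(604.0), np.float64(-143.0), np.float64(189.0))]
278 [(np.float64(589.0), np.float64(-119.0), np.float64(182.0)), (np.float64(593.0), np.float64(-125.0), np.float64(186.0)), (np.float64(595.0), np.float64(-132.0), np.float64(187.0)), (np.float64(598.0), np.float64(-138.0), np.float64(187.0)), (np.float64(601.0), np.float64(-144.0), np.float64(190.0))]
286 [(np.float64(586.0), np.float64(-120.0), np.float64(183.0)), (np.float64(589.0), np.float64(-127.0), np.float64(186.0)), (np.float64(592.0), np.float64(-133.0), np.float64(186.0)), (np.f
[... 507 characters left out ...]
.float64(-129.0), np.float64(187.0)), (np.float64(597.0), np.float64(-132.0), np.float64(215.0)), (np.float64(598.0), np.float64(-137.0), np.float64(214.0)), (np.float64(592.0), np.float64(-148.0), np.float64(191.0))]
310 [(np.float64(575.0), np.float64(-124.0), np.float64(183.0)), (np.float64(578.0), np.float64(-130.0), np.float64(186.0)), (np.float64(597.0), np.float64(-132.0), np.float64(222.0)), (np.float64(599.0), np.float64(-137.0), np.float64(223.0)), (np.float64(588.0), np.float64(-149.0), np.float64(191.0))]
318 
3375 [ 591.56140626 -133.73180705  186.64272703] [-179.19005852 -161.07293962 -145.28060105] [-12.9469283   -4.10302028  10.33810222]
-165.41609999999997 0.8397000000000454
```

```bash
python3 -m pendant '[[[1,0,0,12,0],[1,0,0,10,0],[1,0,0,10,0],[1,0,0,10,0],[1,0,0,8,0],[1,0,0,5,0],[1,0,0,0,0]]]'
```

```text
t: 2.95
tcp_pos: [588.1, -138.0, 155.8]
orientation: [-3.089, -0.571, 0.001]
wrist_force: [-0.1, 0.9, 0.7]
gripper_width: -0.3
```

```bash
python3 -m pendant '[[[1,0,0,-40,0],[1,0,0,-50,0],[1,0,0,-30,0],[1,0,0,0,0]]]'
python3 - <<'E'
from h import *
f=grab('wrist'); P=cloud(f); cv2.imwrite('pics/w2.png',f['image']); np.save('pics/w2.npy',P)
d=np.array([-.327,.945]); o=np.array([535.1,17.9]); e=np.array([-.945,-.327])
q=P.reshape(-1,3); q=q[(q[:,2]>100)&(q[:,2]<210)]
x=(q[:,:2]-o)@d; y=(q[:,:2]-o)@e
for a in range(-190,-60,8):
    s=(x>=a)&(x<a+8)&(abs(y)<20)
    if s.sum()>5: print(a,s.sum(),np.median(q[s,2]).round(1),y[s].mean().round(1))
E
```

```text
t: 3.45
tcp_pos: [590.1, -138.9, 280.2]
orientation: [3.085, 0.571, 0.009]
wrist_force: [1.0, 0.4, -0.3]
gripper_width: 0.0
-190 237 142.3 0.6
-182 445 144.1 0.5
-174 440 146.2 0.4
-166 466 148.2 0.5
-158 342 150.1 0.1
-150 179 152.8 0.1
-142 173 154.6 0.3
-134 174 156.0 0.2
-126 183 157.3 0.3
-118 185 159.0 0.1
-110 1241 196.7 -0.6
-102 1331 203.8 -1.9
-94 1138 205.7 -3.5
-86 872 203.0 -4.3
-78 222 197.2 -7.1
-70 346 184.9 0.2
-62 358 189.2 0.1
```

View pics/w2.png

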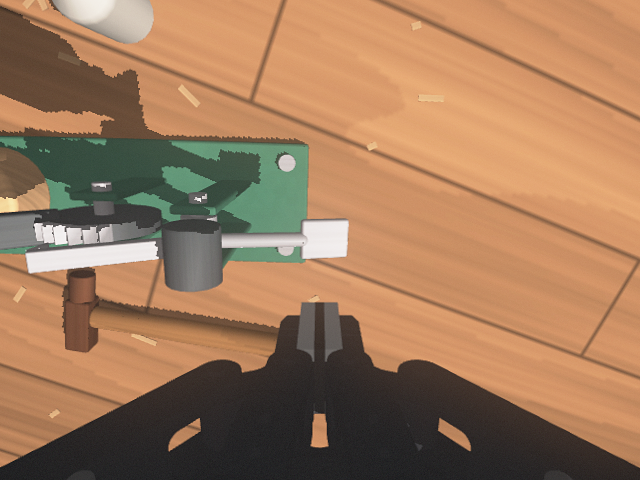

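The pawl is tipped: the tail is at z=146 at press x=-171, which matches the 0.5 stop. The nose in the picture at (28,262) is well above the teeth. Next I go over the push plate.

```bash
python3 -m pendant '[[[1,2,-50,0,0],[1,2,-50,0,0],[1,2,-50,0,0],[1,2,-50,0,0],[1,2,-50,0,0],[1,0,-50,0,0],[1,0,0,0,0]]]'
python3 - <<'E'
from h import *
f=grab('wrist'); P=cloud(f); cv2.imwrite('pics/w3.png',f['image'])
d=np.array([-.327,.945]); o=np.array([535.1,17.9]); e=np.array([-.945,-.327])
t=f['obs']['tcp_pos'];print(t,(t[:2]-o)@d,(t[:2]-o)@e)
q=P.reshape(-1,3); q=q[(q[:,2]>120)&(q[:,2]<250)]
x=(q[:,:2]-o)@d; y=(q[:,:2]-o)@e
for a in range(40,190,8):
    s=(x>=a)&(x<a+8)&(abs(y)<30)
    if s.sum()>5: print(a,s.sum(),np.median(q[s,2]).round(1),np.percentile(y[s],[2,98]).round(1))
E
```

```text
t: 4.38
tcp_pos: [488.2, 148.2, 274.5]
orientation: [-3.087, -0.578, 0.005]
wrist_force: [-0.4, -0.0, -0.3]
gripper_width: -0.2
[488.23135307 148.19564864 274.51359965] 138.45543551558774 1.6841942420024911
40 333 150.4 [-11.1  11.9]
48 368 156.4 [-11.1  11.9]
56 385 162.2 [-11.1  11.7]
64 416 168.3 [-11.1  11.8]
72 440 174.3 [-11.1  11.6]
80 475 180.0 [-11.2  11.7]
88 513 186.3 [-11.2  11.7]
96 549 192.5 [-11.2  11.7]
104 592 198.4 [-11.2  11.7]
112 683 204.1 [-11.2  11.6]
120 1024 212.9 [-18.6  18. ]
128 1339 218.2 [-20.   15.9]
136 1393 224.1 [-20.1  13.6]
144 1469 230.6 [-19.2  16.5]
152 1357 235.5 [-19.1  18. ]
160 197 232.8 [-17.4  17.9]
```

View pics/w3.png

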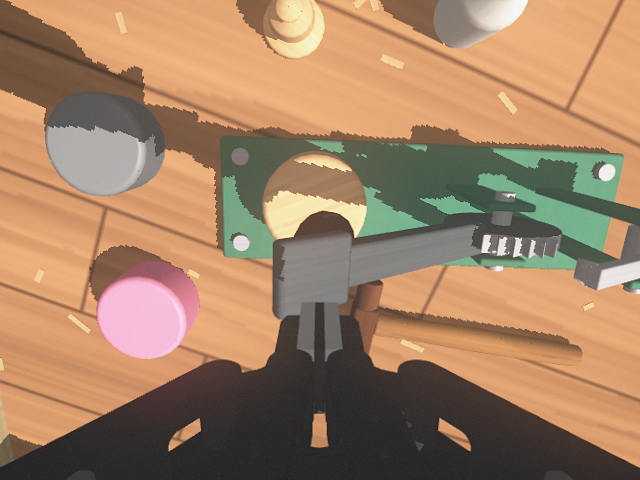

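The push plate centre is at press (138, 0), z≈225, so the arm angle is about 0.64. The TCP at (138, 1.7) is over it. I'll follow the arc down and stop short at first.

```bash
python3 -m pendant '[[[1,0,0,30,0],[1,0,0,10,0],[1,0,-6,13,0],[1,0,-6,13,0],[1,0,-6,13,0],[1,0,-5,13,0],[1,0,-5,13,0],[1,0,-4,13,0],[1,0,-2,8,0],[1,0,0,0,0]]]'
```

```text
t: 5.68
tcp_pos: [477.2, 177.0, 149.1]
orientation: [3.089, 0.572, -0.005]
wrist_force: [-1.0, -0.2, 0.5]
gripper_width: -0.0
```

Run:
```python
from h import *
f=grab('wrist'); P=cloud(f); g=grab('side')
cv2.imwrite('pics/w4.png',np.hstack([cv2.resize(f['image'],(400,300)),cv2.resize(g['image'][130:400,230:590],(400,300))]))
d=np.array([-.327,.945]); o=np.array([535.1,17.9]); e=np.array([-.945,-.327])
t=f['obs']['tcp_pos'];print(t,(t[:2]-o)@d,(t[:2]-o)@e,f['obs']['wrist_force'])
q=P.reshape(-1,3); q=q[(q[:,2]>90)&(q[:,2]<250)]
x=(q[:,:2]-o)@d; y=(q[:,:2]-o)@e
for a in range(40,210,8):
    s=(x>=a)&(x<a+8)&(abs(y)<30)
    if s.sum()>5: print(a,s.sum(),np.median(q[s,2]).round(1),np.percentile(y[s],[2,98]).round(1))
```

```text
[477.17639736 177.01389965 149.05618303] 169.30365322864662 2.707559312292263 [-0.95093265 -0.1595478   0.47594763]
40 1301 124.7 [-11.3  11. ]
48 862 125.4 [-11.3  11.8]
56 926 126.8 [-11.3  11.8]
64 923 128.1 [-11.1  11.7]
72 969 129.4 [-11.1  11.6]
80 983 130.8 [-11.1  11.6]
88 1015 132.1 [-11.2  11.4]
96 1045 133.4 [-11.2  11.5]
104 1110 134.9 [-11.2  11.4]
112 2561 225.5 [-12.5  10.3]
120 3949 222.7 [-11.6   9.9]
128 6686 219.0 [-11.3   9.8]
136 5868 205.5 [-16.4  10.2]
144 4370 197.6 [-20.   10.1]
152 5905 218.3 [-18.8   1.3]
160 7718 206.0 [-18.2   9.3]
168 6251 194.9 [-18.7  11.1]
176 6978 217.7 [-18.4  -3. ]
184 4714 200.5 [-19.   14.6]
192 5059 204.4 [-18.4  16.2]
200 5087 215.5 [-8.7 12.1]
208 3845 225.1 [-8.6 -0.3]
```

View pics/w4.png

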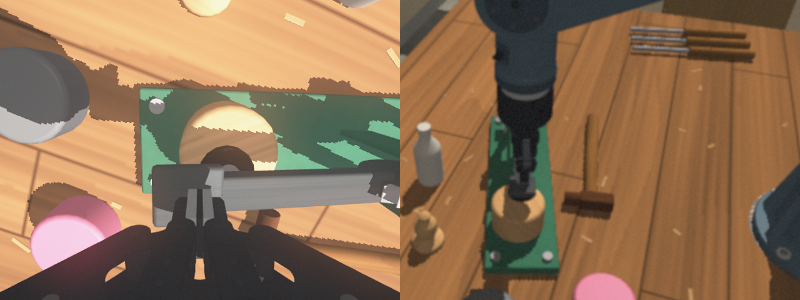

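The arm is down to about 0.17 rad, and the fingertips are on the plate. I'll do the last stretch gently.

```bash
python3 -m pendant '[[[1,0,-2,7,0],[1,0,-2,7,0],[1,0,-2,6,0],[1,0,0,5,0],[1,0,0,4,0],[1,0,0,2,0],[1,0,0,0,0]]]'
```

```text
t: 6.65
tcp_pos: [475.9, 183.1, 119.1]
orientation: [-3.089, -0.572, 0.001]
wrist_force: [0.4, 1.1, 0.6]
gripper_width: -0.0
```

```bash
python3 -m pendant '[[[1,0,0,1,0],[1,0,0,1,0],[1,0,0,0,0]]]'; python3 -m pendant '[[[1,0,0,1,0],[1,0,0,1,0],[1,0,0,0,0]]]'
```

```text
t: 7.02
tcp_pos: [475.9, 183.1, 119.0]
orientation: [-3.089, -0.572, 0.001]
wrist_force: [-6.0, -0.0, 17.8]
gripper_width: -0.1
t: 7.4
tcp_pos: [476.0, 183.1, 118.9]
orientation: [3.089, 0.572, -0.001]
wrist_force: [-14.6, -1.2, 33.8]
gripper_width: 0.3
```

It stops hard at z=119 with 34 N, which is the expected level height. I'll retreat straight up and check.

```bash
python3 -m pendant '[[[1,0,0,-6,0],[1,0,0,-30,0],[1,0,0,-50,0],[1,0,0,-50,0],[1,0,20,-20,0],[1,-50,0,0,0],[1,-50,0,0,0],[1,0,0,0,0]]]'
python3 - <<'E'
from h import *
d=np.array([-.327,.945]); o=np.array([535.1,17.9]); e=np.array([-.945,-.327])
a=[]
f=grab('wrist'); g=grab('side'); h=grab('top')
cv2.imwrite('pics/w5.png',np.hstack([cv2.resize(f['image'],(400,300)),cv2.resize(g['image'][130:400,230:590],(400,300))]))
for n,F,rg in (('wrist',f,range(40,210,16)),('top',h,range(-190,-80,10)),('side',g,range(-190,-80,10))):
    q=cloud(F).reshape(-1,3); q=q[(q[:,2]>90)&(q[:,2]<210)]
    x=(q[:,:2]-o)@d; y=(q[:,:2]-o)@e
    print(n,[(a,int(s.sum()),np.median(q[s,2]).round(1)) for a in rg for s in [(x>=a)&(x<a+8)&(abs(y)<20)] if s.sum()>5])
# bystanders in top view vs start
P0=np.load('pics/top0.npy');P=cloud(h)
for n,u,v in [('glue',325,162),('finial',254,212),('grey',184,298),('pink',226,382),('mallet',345,340)]: print(n,P0[v,u].round(1),P[v,u].round(1))
E
```

```text
t: 8.4
tcp_pos: [386.9, 127.8, 270.3]
orientation: [3.089, 0.57, -0.003]
wrist_force: [1.6, -0.4, 0.5]
gripper_width: 0.2
wrist [(40, 682, np.float64(126.0)), (56, 445, np.float64(116.7)), (72, 443, np.float64(116.8)), (88, 452, np.float64(116.7)), (104, 460, np.float64(116.7)), (120, 467, np.float64(116.7)), (136, 464, np.float64(116.7)), (152, 526, np.float64(116.9)), (168, 733, np.float64(118.8)), (184, 734, np.float64(118.8)), (200, 203, np.float64(118.0))]
top [(-190, 52, np.float64(141.5)), (-180, 74, np.float64(144.0)), (-170, 79, np.float64(146.6)), (-160, 66, np.float64(148.9)), (-150, 26, np.float64(151.8)), (-140, 28, np.float64(153.8)), (-130, 27, np.float64(156.4)), (-110, 75, np.float64(200.2)), (-100, 134, np.float64(204.6)), (-90, 175, np.float64(202.6))]
side [(-100, 34, np.float64(205.6)), (-90, 95, np.float64(202.4))]
glue [693.   90.  128.5] [692.8  90.  129.2]
finial [624.8 220.8  56.3] [624.9 220.8  56. ]
grey [471.4 344.7  53.9] [471.3 344.3  55.3]
pink [325.7 268.1  53.5] [393.4 153.3 631.1]
mallet [391.7  59.6  25.6] [415.8  83.6 628.9]
```

View pics/w5.png

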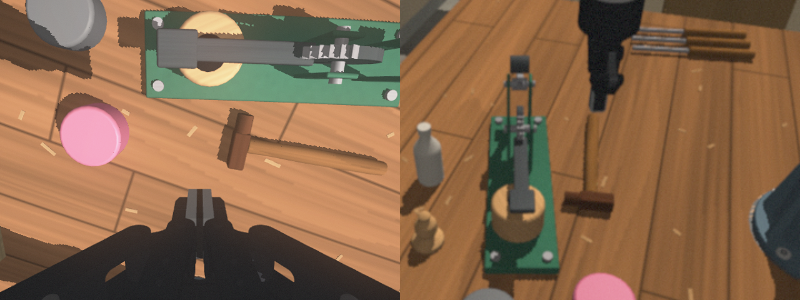

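The arm is level: its top is at 116.7 mm all along and the push plate is at 118.8. The pawl is still tipped, the bystanders look undisturbed, and the robot touches nothing.

```bash
python3 -c "
from bench import job
print(job.sign_off())"
```

```text
the job is handed in; nothing more can be done
None
```

The job is done and handed in at about 8.5 s. With the fingers shut I pressed the pawl tail down until the pawl tipped over. After checking it was clear of the teeth, I pushed the arm down along its arc until it stopped hard on the blank.

- **Pawl:** after the press and again at the end, the tail pad was at about z = 146 mm, which matches the 0.5 stop, so it is still tipped free.
- **Arm:** it stopped hard with the fingertips at z = 119 mm. After I backed off, its top face read level at 116.7 mm and the push plate 118.8 mm (119 expected).
- **Force:** the highest wrist reading was about 37 N, at the fingertips.
- **Other things on the bench:** the glue bottle, finial and grey disc measured unmoved to within about 1 mm horizontally. For the pink disc and the mallet, the robot blocked the top camera, so I checked those only by eye in the wrist and side pictures. The blank too was checked only by eye; it is under the foot and looks in place.

No check failed.

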